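Find the snack pots with worn soles on the tilting bed tray

TASK

Lift the bed tray's panel by its handle just steeply enough that the two snack pots with worn soles slide down to the landing, while the two with a good grip stay put, without touching any pot. Then lower the panel gently until it lies level and push each pot that slid across the landing up against its rim, upright, and leave the pots that held where they stood on the panel. Leave the other things on the nightstand alone.

Things in the scene. Friction and masses are not known exactly. Their poses are not given: they have to be found in the camera images.
- tray: Bed tray, fixed on the nightstand. Origin: on the nightstand surface under its middle; z up, y from panel to landing. In its frame (mm): tilting panel of slick lacquered wood, level at the start, top at z=55, x -125..125, y -190..86, hinge line along x at y=90, z=55. The fixed landing beyond it is at y 92..192, x -130..130, with a rim along its y=192 edge.
- panel (a joint): Panel tilt in rad: 0 level, grows as the handle edge (tray -y) is lifted, at most 0.8, so that the panel slopes down towards the landing. It falls back if let go. The hinge is a little stiff: about 6 to 9 N up at the handle lifts it.
- handle (a point): Middle of the panel's steel handle bar: round, 12 thick, 110 long, parallel to the hinge (tray x), 45 off the panel's edge on an arm at each end. At the start 49 above the nightstand, at tray y=-235. Moves with the panel on a circle about the hinge line (325 out from it, 6 below the panel's top plane). Axes as the panel's.
- landing (a point): Middle of the landing's level lacquered top face: 100 long in tray y, 260 in x, 54 above the nightstand (1 below the level panel). Axes as the tray's. The rim, 50 away in +y (tray y=192), rises 15 over it; both x ends are open.
- pot_a: Origin: centre (16 above its underside) of a closed snack pot, one of four alike: round, 52 across, 32 tall, grey, white lid, 60 to 130 g. They start in a row along tray x, 60 apart, at tray y -95..-65 on the panel. Two have worn soles (unseen, places mixed): both let go at one slope, 7 to 20 deg, new each time; the other two hold to 1.6 times that, then slide too.
- pot_b: Origin: centre (16 above its underside) of a closed snack pot, one of four alike: round, 52 across, 32 tall, grey, white lid, 60 to 130 g. They start in a row along tray x, 60 apart, at tray y -95..-65 on the panel. Two have worn soles, which cannot be seen; places are mixed each time.
- pot_c: Origin: centre (16 above its underside) of a closed snack pot, one of four alike: round, 52 across, 32 tall, grey, white lid, 60 to 130 g. They start in a row along tray x, 60 apart, at tray y -95..-65 on the panel. Two have worn soles, which cannot be seen; places are mixed each time.
- pot_d: Origin: centre (16 above its underside) of a closed snack pot, one of four alike: round, 52 across, 32 tall, grey, white lid, 60 to 130 g. They start in a row along tray x, 60 apart, at tray y -95..-65 on the panel. Two have worn soles, which cannot be seen; places are mixed each time.
- monitor: White plastic baby monitor, upright box 50 x 75 x 110 with a short aerial and a round button. Bystander. Origin: centre of its underside.
- cup: Clear glass cup, 70 across, 90 tall. Bystander. Origin: centre of its underside.
- rattle: Wooden dumb-bell rattle, 130 long, 40 tall, lying on its side. Bystander. Origin: centre of its underside.
- bath_toy: Grey silicone bath toy, a duck shape 72 across, 76 tall. Bystander. Origin: centre of its underside.
Not all that is in view belongs to the job. Leave any blue look-alike of the pot_a alone.

How it is judged:
By the outcome, as a careful person would: the job done as asked, in the order asked, and still so for the second after the job is handed in, with the robot touching nothing.
It also fails if it takes over 64 s, if anything falls off the work surface, if the arm or the gripper's body presses on something with over 40 N, if the wrist force passes 120 N, or if a joint passes its speed limit or range.

ROBOT

A 6-joint arm with a two-finger parallel gripper is mounted at the origin on the work surface. World frame = base frame: x ahead of the robot, y to its left, z up, the work surface at z = 0. Lengths are in mm, angles in rad, forces in N, time in s.
With the tool pointing down it reaches from about 300 to 775 mm from the base axis. Payload 14.6 kg.
Tool frame: the origin (TCP) lies at the very end of the fingers, on their centre line; the grasp point (between the pads) lies 19 mm behind it; z points along the fingers, y is the line along which they close (so a half turn about z gives the same grasp; the last joint's range is limited). The gripper opens to 94 mm and grips with 3 to 60 N. Pads are 16 mm wide; open, the fingers measure 119 mm over their backs; the gripper's body (75 mm by 177 mm) begins 78 mm behind the grasp point.
Start: joints at [1.116, 0.3, 1.521, -0, 1.321, -0.067], TCP at [207.981, 509.15, 205.446] pointing down, gripper open.
Joint ranges: [-3.03, 3.03], [-0.79, 2.21], [0.23, 2.52], [-1.04, 4.18], [0, 3.07], [-2.55, 2.55]. Speed limits (rad/s): [2.22, 2.22, 2.57, 3.14, 3.14, 3.14].

INTERFACE

Orientations are given as [roll, pitch, yaw] about the fixed x, y, z axes, in that order (R = Rz(yaw) Ry(pitch) Rx(roll)).
In Python, from cell import manip, eyes, ticket gives the robot as it stands. The module is installed in compiled form; this text tells all that it offers.
- The arm moves only by the tool arm_command, never from a script. Its argument "plan" is a list of rows, each a list of 5 numbers: the opening, from -1 (shut) to 1 (fully open), then the shift along the tool's x, y, z in m, then the turn about the tool's z in rad. In form: [[jaw, dx, dy, dz, roll], ...]. A call has 1 to 20 rows; each row shifts and turns the commanded pose from where the row before left it, along the tool's axes as they then stand; what a row does not reach is not made up. A row lasts 1/8 s, in which the tool goes at most 62.5 mm and 10.7 degrees, less where a joint would pass 70% of its speed; a pose out of reach is approached as far as the arm can. A call is refused whole if a number of a shift passes 0.0625 or a number of a turn 0.188, either way. A call with a gripper value outside its range is refused whole. The fingers move at their own pace and stop on an object; "newtons" is the grip in N (left out, the last holds). Time passes only in rows, so rows that do not move let the fingers close. It gives the time, the measured TCP pose, the force, the opening and the grip force at its end, in the units of the state.
- manip.read_state(): the state, without advancing time (a new reading comes with each control period).
- eyes.camera(name): name is "side" or "top" or "wrist"; returns a dict with "img" (384x512x3 uint8, blue, green, red), "z_map" (384x512 float32, mm along the optical axis (not along the pixel's ray), 0 where there is no reading), "fx", "fy", "cx", "cy" (pixels), "eye" and "orientation" of the camera in the world. Camera axes: x right, y down, z forward; pixel columns grow to the right and rows downward; lengths in mm; the calibration is good to about 2 mm. A picture is of the moment at which its call begins.
- ticket.sign_off(): hands the job in; it is judged then, once.
The state is a dict: "clock": time; "joints": joint angles; "qd": joint speeds; "effort": joint torques, N m; "eef_pos": TCP position; "eef_rot": TCP orientation; "wrist_force": force on the tool from outside, world axes, zero at the start; "moment": the same for the moment, N m; "finger_gap": finger opening in mm; "finger_force": force on a finger pad.
Only numpy, scipy, OpenCV 4.12 (cv2) and the standard library are available. Lean on these libraries where they do the work, as an engineer would, in place of code of your own. Each camera call takes 0.05 s, during which the arm holds its last target. There are 200 camera calls.

## Working session

There is one attempt and no reset: what is moved stays moved. The work goes in short steps, Python scripts to look and compute and a tool call to move; the robot and the scene stay as the last step left them, time stands still between calls to the robot, and variables do not carry over. Pictures are saved under pics/ and viewed, at most 10 in all, crops included, and the job is handed in when it is done.

Besides the shell and the picture viewer there is one more tool, called after "Emit:" as name(argument=value, ...) on one line, values as JSON. arm_command: Moves the arm, as the interface text tells. Its arguments: {"type":"object","properties":{"plan":{"type":"array"},"newtons":{"type":"number"}},"required":["plan"]}

```bash
mkdir -p pics
cat > h.py <<'E'
import numpy as np, cv2
from scipy.spatial.transform import Rotation as R
from cell import manip, eyes, ticket
def cam(n): 
    c=eyes.camera(n); return c
def rot(c):
    o=np.array(c["orientation"],float)
    return o if o.shape==(3,3) else R.from_euler('xyz',o).as_matrix()
def cloud(c):
    z=c["z_map"]; v,u=np.mgrid[:z.shape[0],:z.shape[1]]
    p=np.stack([(u-c["cx"])*z/c["fx"],(v-c["cy"])*z/c["fy"],z],-1)
    w=p@rot(c).T+np.array(c["eye"]); w[z<=0]=np.nan
    return w
E
python3 - <<'E'
from h import *
s=manip.read_state(); print(s)
for n in("top","side"):
    c=cam(n); print(n,c["eye"],c["orientation"],c["fx"],c["cx"],c["cy"])
    cv2.imwrite(f"pics/{n}0.png",c["img"]); np.savez(f"{n}0.npz",w=cloud(c),img=c["img"])
E
```

```text
{'clock': 0.0, 'joints': array([ 1.11640147e+00,  3.00464811e-01,  1.52159747e+00, -2.07833948e-05,
        1.32073850e+00, -6.65919076e-02]), 'qd': array([-0.0005589 , -0.00134384, -0.00071143,  0.00069927, -0.00070723,
        0.00020725]), 'effort': array([-3.66974018e-05, -5.31809521e+01, -3.52730370e+01,  7.07636168e-02,
        2.44434597e-02, -9.45700231e-05]), 'eef_pos': array([207.86564792, 508.90387816, 204.88286217]), 'eef_rot': array([-3.14038586e+00, -6.03058651e-05,  2.75379482e+00]), 'wrist_force': array([ 0.12994763,  0.15493708, -0.29042648]), 'moment': array([-0.01292193, -0.04141428,  0.04958814]), 'finger_force': 0.0, 'finger_gap': 93.87989429854012}
top [ 489.41642722  -24.50958687 1532.92823747] [-3.08162962  0.01818376 -1.587898  ] 499.38853548501413 265.67859877478963 189.7709535867514
side [ 135.63059919 -939.25925117  710.17450651] [-2.11757442  0.00879279 -0.46231168] 357.2869257455744 259.6621538557955 189.20107166673623
```

View pics/top0.png

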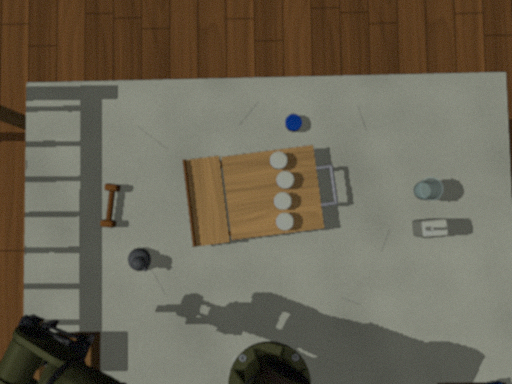

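View pics/side0.png

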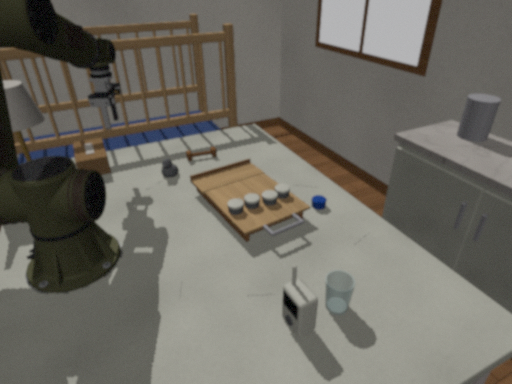

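The top view shows the tray with its landing to the left (rim at col ~188) and its handle to the right (bar at about (337,186)). The four grey, white-lidded pots are at about (279,160), (286,180), (283,201) and (285,221). The blue look-alike at (293,122) is off the tray, so I leave it. The side view shows the same layout, with the cup and monitor well beyond the handle.

Run:
```python
from h import *
T=np.load("top0.npz");w=T["w"];im=T["img"]
z=w[...,2]
print("table z",np.nanmedian(z[260:300,330:400]), "panel z",np.nanmedian(z[165:225,235:265]),"landing",np.nanmedian(z[180:220,203:215]))
reg=np.zeros(z.shape,bool);reg[140:255,175:350]=1
# tray mask
m=((z>40)&(z<66)&reg).astype(np.uint8)
m[:,322:]=0
m=cv2.morphologyEx(m,cv2.MORPH_OPEN,np.ones((3,3)))
pm=(((z>40)&(z<100)&reg)).astype(np.uint8); pm[:,324:]=0
pm=cv2.morphologyEx(pm,cv2.MORPH_OPEN,np.ones((5,5)))
pts=w[pm>0][:,:2].astype(np.float32)
r=cv2.minAreaRect(pts);print("rect",r); print(cv2.boxPoints(r))
# pots
pt=((z>76)&(z<100)&reg).astype(np.uint8)
n,l,s,c=cv2.connectedComponentsWithStats(pt)
for i in range(1,n):
    if s[i,4]>40:
        q=w[l==i]; (cx,cy),rr=cv2.minEnclosingCircle(q[:,:2].astype(np.float32)); print("pot",c[i],s[i,4],np.median(q,0),cx,cy,rr)
# handle
hm=((z>30)&(z<70)&reg); hm[:,:331]=0
q=w[hm];print("handle px",hm.sum(),q.min(0),q.max(0),np.median(q,0))
v,u=np.nonzero(hm);print(np.c_[u,v][:: max(1,len(u)//15)].tolist())
# side
S=np.load("side0.npz")["w"];
q=S.reshape(-1,3); k=(q[:,2]>78)&(q[:,2]<100)&(q[:,0]>350)&(q[:,0]<700)&(abs(q[:,1])<250)
k=k.reshape(S.shape[:2]).astype(np.uint8)
n,l,s,c=cv2.connectedComponentsWithStats(k)
for i in range(1,n):
    if s[i,4]>15: print("sidepot",c[i],s[i,4],S[l==i].mean(0))
hs=S[212:235,265:308];zz=hs[...,2];q=hs[(zz>35)&(zz<65)];print("side handle",len(q),q.min(0) if len(q) else 0,q.max(0) if len(q) else 0,np.median(q,0))
```

```text
table z 0.23896648565300893 panel z 55.24277045288113 landing 54.202674965085976
rect ((566.9979858398438, 38.148529052734375), (260.8785095214844, 393.0485534667969), 6.382139682769775)
[[ 415.52167  218.95535]
 [ 459.2126  -171.65732]
 [ 718.4743  -142.6583 ]
 [ 674.7834   247.95438]]
pot [277.97131148 159.50819672] 244 [664.10679334 -36.98839264  86.83969209] 664.9827880859375 -36.721839904785156 25.92849349975586
pot [284.52653061 179.0244898 ] 245 [607.00377622 -55.90003866  86.73594518] 607.1212158203125 -55.021419525146484 25.6073055267334
pot [282.03252033 200.2195122 ] 246 [545.99241134 -46.46052313  86.02932072] 545.67626953125 -46.504417419433594 25.654603958129883
pot [284.17073171 220.7601626 ] 246 [485.52520106 -51.28335701  86.52510645] 486.0627746582031 -51.720375061035156 25.521528244018555
handle px 157 [ 532.86481623 -210.16248276   44.69131295] [ 651.89650177 -191.17875944   61.0851991 ] [ 580.19740803 -199.14052854   54.14094316]
[[331, 164], [332, 169], [331, 173], [332, 176], [331, 179], [333, 181], [331, 184], [333, 186], [335, 188], [333, 191], [336, 193], [334, 196], [336, 198], [331, 201], [334, 202], [337, 203]]
sidepot [275.30705394 191.54771784] 241 [628.97269124 -54.40088472  84.88512565]
sidepot [251.390625  198.2109375] 128 [540.28255582 -54.93964667  84.78995381]
sidepot [235.07913669 203.55395683] 139 [480.8424463  -60.04523452  85.1787895 ]
side handle 484 [ 525.95707574 -214.21992178   42.99814399] [ 672.19412475 -109.11955841   57.60736828] [ 583.90745546 -157.03449694   53.69663251]
```

Emit:
arm_command(plan=[[-0.36,-0.045,-0.0365,0.003,0],[-0.36,-0.045,-0.0365,0.003,0],[-0.36,-0.045,-0.0365,0.003,0],[-0.36,-0.045,-0.0365,0.003,0],[-0.36,-0.045,-0.0365,0.003,0],[-0.36,-0.045,-0.0365,0.003,0],[-0.36,-0.045,-0.0365,0.003,0],[-0.36,-0.045,-0.0365,0.003,0],[-0.36,-0.045,-0.0365,0.003,0],[-0.36,-0.045,-0.0365,0.003,0],[-0.36,-0.045,-0.0365,0.003,0],[-0.36,-0.045,-0.0365,0.003,0],[-0.36,-0.045,-0.0365,0.003,0],[-0.36,-0.04,-0.036,0.003,0],[-0.36,0,0,0.005,-0.167],[-0.36,0,0,0.005,-0.167],[-0.36,0,0,0.005,-0.166],[-0.36,0,0,0,0]], newtons=25)

```text
clock: 2.35
eef_pos: [593.2, -199.7, 147.8]
eef_rot: [3.141, -0.001, -3.03]
wrist_force: [0.4, -0.0, 0.8]
finger_gap: 30.3
finger_force: 0.0
```

Run:
```python
from h import *
c=cam("wrist"); s=manip.read_state(); print(s["clock"],s["joints"],s["eef_pos"],s["eef_rot"],s["finger_gap"])
w=cloud(c);z=w[...,2]; cv2.imwrite("pics/w1.png",c["img"])
t=np.array([np.cos(.1114),np.sin(.1114)]);o=np.array([567.5,33.])
X=(w[...,:2]-o)@t; Y=(w[...,:2]-o)@np.array([-t[1],t[0]])
m=(abs(X)<45)&(Y<-205)&(Y>-270)&(z>40)&(z<70)
print(m.sum(),np.nanmedian(w[m],0))
q=w[m]; 
if len(q)>50:
    l=cv2.fitLine(q[:,:2].astype(np.float32),cv2.DIST_HUBER,0,.01,.01).ravel();print(l,np.arctan(l[1]/l[0]),"Y",np.median(Y[m]),Y[m].min(),Y[m].max(),"X",X[m].min(),X[m].max(),"z98",np.percentile(z[m],95))
m=(abs(X)<90)&(Y<-202)&(Y>-260)&(z>40)&(z<70);print("arm X range",np.percentile(X[m],[0.5,99.5]))
```

```text
2.4 [-3.83166040e-01  5.17114050e-01  1.35318187e+00 -1.18212201e-05
  1.27196389e+00 -2.06250126e+00] [ 593.40206808 -199.73531933  148.19006098] [ 3.14128762e+00 -5.93453257e-04 -3.03305018e+00] 29.94350592950945
970 [ 590.15348186 -201.96353725   53.74571331]
[ 9.9407482e-01  1.0869813e-01  5.9152020e+02 -2.0217180e+02] 0.108913325 Y -236.44056816752789 -241.88463959885792 -230.23248481709456 X -44.893548333132486 44.899746495203225 z98 55.35850305085448
arm X range [-63.67411076  56.95339475]
```

View pics/w1.png

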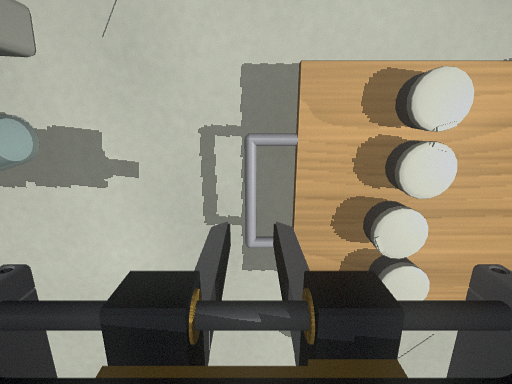

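The wrist view shows the handle bar (about (250,190)) running between the two fingers, with the panel edge at col ~298 clear of them. The bar measures z 55 at its top and tray y -236, which matches the text.

Emit:
arm_command(plan=[[-0.36,0.003,-0.002,0.02,0],[-0.36,0,0,0.03,0],[-0.36,0,0,0.03,0],[-0.36,0,0,0.02,0],[-0.36,0,0,0.012,0],[-0.36,0,0,0.006,0],[-1,0,0,0,0],[-1,0,0,0,0],[-1,0,0,0,0],[-1,0,0,0,0]], newtons=25)

```text
clock: 3.65
eef_pos: [591.0, -201.2, 31.2]
eef_rot: [3.141, 0.001, -3.029]
wrist_force: [-0.6, 6.8, 2.5]
finger_gap: 10.9
finger_force: 25.0
```

```bash
cat >> h.py <<'E'
t=np.array([np.cos(.1095),np.sin(.1095)]);o=np.array([565.,31.5])
def tray(w):
    d=w[...,:2]-o; return np.stack([d@t,d@np.array([-t[1],t[0]]),w[...,2]],-1)
def look(names=("top","side"),save=None):
    s=manip.read_state(); print("t",round(s["clock"],2),"tcp tray",tray(s["eef_pos"]).round(1),"F",s["wrist_force"].round(1),"gap",round(s["finger_gap"],1))
    for n in names:
        c=cam(n); q=tray(cloud(c))
        if save: cv2.imwrite(f"pics/{save}_{n}.png",c["img"])
        m=(abs(q[...,0])<120)&(q[...,1]>-20)&(q[...,1]<60)&(q[...,2]>40)&(q[...,2]<200)
        p=q[m]; th=0
        if len(p)>50:
            a=np.polyfit(p[:,1],p[:,2],1)
            for _ in range(5):
                r=p[:,2]-np.polyval(a,p[:,1]); k=abs(r)<max(2.5,np.median(abs(r))); a=np.polyfit(p[k,1],p[k,2],1)
            th=np.arctan(-a[0])
        dy=q[...,1]-90;dz=q[...,2]-55
        along=np.where(dy<0,dy*np.cos(th)-dz*np.sin(th),dy); h=np.where(dy<0,dy*np.sin(th)+dz*np.cos(th),dz)
        b=c["img"].astype(int); white=(b.max(-1)-b.min(-1)<25)&(b.min(-1)>110)
        k=((h>24)&(h<40)&(abs(q[...,0])<150)&(along>-230)&(along<120)&white).astype(np.uint8)
        N,l,S,C=cv2.connectedComponentsWithStats(k)
        print(n,"tilt deg",np.degrees(th).round(2),"pots X,Y:",[(round(np.median(q[l==i][:,0])),round(90+np.median(along[l==i])),S[i,4]) for i in range(1,N) if S[i,4]>20])
E
python3 -c "
from h import *
look()"
```

```text
t 3.65 tcp tray [   0.4 -234.2   31.2] F [-0.6  6.8  2.5] gap 10.9
top tilt deg -0.2 pots X,Y: [(90, -79, np.int32(225)), (31, -91, np.int32(229)), (-29, -76, np.int32(226)), (-88, -74, np.int32(225))]
side tilt deg 0.18 pots X,Y: [(-34, -83, np.int32(109)), (-93, -82, np.int32(122))]
```

Emit:
arm_command(plan=[[-1,0,0,-0.002,0],[-1,0,0,-0.003,0],[-1,0,0,-0.004,0],[-1,0,0,-0.005,0],[-1,0,0,-0.005,0],[-1,0,0.001,-0.005,0],[-1,0,0,-0.004,0],[-1,0,0,-0.003,0],[-1,0,0,-0.002,0],[-1,0,0,0,0]])

```text
clock: 5.0
eef_pos: [590.8, -200.3, 63.6]
eef_rot: [3.14, 0.0, -3.029]
wrist_force: [2.5, 6.9, -4.4]
finger_gap: 11.1
finger_force: 25.0
```

```bash
python3 -c "
from h import *
look(save='a')"
```

```text
t 5.0 tcp tray [   0.3 -233.2   63.6] F [ 2.5  6.9 -4.4] gap 11.1
top tilt deg 5.11 pots X,Y: [(90, -79, np.int32(226)), (32, -91, np.int32(233)), (-29, -76, np.int32(232)), (-88, -74, np.int32(233))]
side tilt deg 5.93 pots X,Y: [(18, -100, np.int32(58)), (-35, -86, np.int32(100)), (-93, -83, np.int32(103))]
```

Emit:
arm_command(plan=[[-1,0,0,-0.002,0],[-1,0,0.0006,-0.002,0],[-1,0,0,-0.0015,0],[-1,0,0,0,0],[-1,0,0,0,0]])

```text
clock: 5.72
eef_pos: [590.7, -199.8, 69.1]
eef_rot: [3.141, 0.0, -3.029]
wrist_force: [3.1, 4.9, -5.4]
finger_gap: 10.9
finger_force: 25.0
```

```bash
python3 -c "
from h import *
look(['top'])"
```

```text
t 5.72 tcp tray [   0.3 -232.7   69.1] F [ 3.1  4.9 -5.4] gap 10.9
top tilt deg 6.04 pots X,Y: [(90, -80, np.int32(232)), (31, -91, np.int32(234)), (-28, -76, np.int32(228)), (-88, -74, np.int32(229))]
```

Emit:
arm_command(plan=[[-1,0,0,-0.002,0],[-1,0,0.0007,-0.002,0],[-1,0,0,-0.0015,0],[-1,0,0,0,0],[-1,0,0,0,0]])

```text
clock: 6.4
eef_pos: [590.7, -199.2, 74.6]
eef_rot: [3.141, 0.0, -3.029]
wrist_force: [3.2, 5.1, -4.3]
finger_gap: 10.9
finger_force: 25.0
```

```bash
python3 -c "
from h import *
look(['top'])"
```

```text
t 6.4 tcp tray [   0.3 -232.1   74.6] F [ 3.2  5.1 -4.3] gap 10.9
top tilt deg 8.01 pots X,Y: [(91, -80, np.int32(229)), (31, -92, np.int32(232)), (-28, -76, np.int32(230)), (-88, -76, np.int32(233))]
```

Emit:
arm_command(plan=[[-1,0,0,-0.002,0],[-1,0,0.0008,-0.002,0],[-1,0,0,-0.0015,0],[-1,0,0,0,0],[-1,0,0,0,0]])

```text
clock: 7.08
eef_pos: [590.6, -198.5, 80.2]
eef_rot: [3.141, 0.001, -3.029]
wrist_force: [4.0, 4.3, -5.6]
finger_gap: 11.2
finger_force: 25.0
```

```bash
python3 -c "
from h import *
look(['top'])"
```

```text
t 7.08 tcp tray [   0.3 -231.5   80.2] F [ 4.   4.3 -5.6] gap 11.2
top tilt deg 9.14 pots X,Y: [(90, -80, np.int32(233)), (31, -92, np.int32(236)), (-28, -77, np.int32(233)), (-88, -75, np.int32(232))]
```

Emit:
arm_command(plan=[[-1,0,0,-0.002,0],[-1,0,0.0009,-0.002,0],[-1,0,0,-0.0015,0],[-1,0,0,0,0],[-1,0,0,0,0]])

```text
clock: 7.75
eef_pos: [590.5, -197.8, 85.7]
eef_rot: [3.141, 0.001, -3.029]
wrist_force: [4.1, 4.2, -4.5]
finger_gap: 11.0
finger_force: 25.0
```

```bash
python3 -c "
from h import *
look(['top'])"
```

```text
t 7.75 tcp tray [   0.3 -230.7   85.7] F [ 4.1  4.2 -4.5] gap 11.0
top tilt deg 9.58 pots X,Y: [(91, -80, np.int32(236)), (31, -91, np.int32(238)), (-29, -77, np.int32(234)), (-88, -75, np.int32(236))]
```

Emit:
arm_command(plan=[[-1,0,0,-0.002,0],[-1,0,0.001,-0.002,0],[-1,0,0,-0.0015,0],[-1,0,0,0,0],[-1,0,0,0,0]])

```text
clock: 8.43
eef_pos: [590.4, -196.9, 91.2]
eef_rot: [3.141, 0.001, -3.029]
wrist_force: [3.7, 3.0, -4.7]
finger_gap: 11.2
finger_force: 25.0
```

```bash
python3 -c "
from h import *
look(['top'])"
```

```text
t 8.43 tcp tray [   0.3 -229.8   91.2] F [ 3.7  3.  -4.7] gap 11.2
top tilt deg 10.04 pots X,Y: [(90, -80, np.int32(239)), (31, -91, np.int32(235)), (-28, -77, np.int32(236)), (-89, -75, np.int32(234))]
```

Emit:
arm_command(plan=[[-1,0,0,-0.002,0],[-1,0,0.001,-0.002,0],[-1,0,0,-0.0015,0],[-1,0,0,0,0],[-1,0,0,0,0]])

```text
clock: 9.1
eef_pos: [590.3, -196.0, 96.7]
eef_rot: [3.141, 0.001, -3.029]
wrist_force: [5.1, 3.9, -5.1]
finger_gap: 11.1
finger_force: 25.0
```

```bash
python3 -c "
from h import *
look(['top'])"
```

```text
t 9.1 tcp tray [   0.3 -228.9   96.7] F [ 5.1  3.9 -5.1] gap 11.1
top tilt deg 11.18 pots X,Y: [(90, -80, np.int32(235)), (31, -91, np.int32(238)), (-29, -76, np.int32(241)), (-88, -75, np.int32(242))]
```

Emit:
arm_command(plan=[[-1,0,0,-0.002,0],[-1,0,0.0011,-0.002,0],[-1,0,0,-0.0015,0],[-1,0,0,0,0],[-1,0,0,0,0]])

```text
clock: 9.78
eef_pos: [590.2, -194.9, 102.2]
eef_rot: [3.142, 0.001, -3.029]
wrist_force: [5.2, 2.5, -4.6]
finger_gap: 10.6
finger_force: 25.0
```

```bash
python3 -c "
from h import *
look(['top'])"
```

```text
t 9.78 tcp tray [   0.3 -227.8  102.2] F [ 5.2  2.5 -4.6] gap 10.6
top tilt deg 12.82 pots X,Y: [(90, -81, np.int32(236)), (31, -92, np.int32(239)), (-28, -78, np.int32(235)), (-88, -75, np.int32(240))]
```

Emit:
arm_command(plan=[[-1,0,0,-0.002,0],[-1,0,0.0012,-0.002,0],[-1,0,0,-0.0015,0],[-1,0,0,0,0],[-1,0,0,0,0]])

```text
clock: 10.45
eef_pos: [590.1, -193.8, 107.7]
eef_rot: [-3.142, 0.001, -3.029]
wrist_force: [4.0, 2.6, -5.3]
finger_gap: 11.1
finger_force: 25.0
```

```bash
python3 -c "
from h import *
look(['top'])"
```

```text
t 10.45 tcp tray [   0.3 -226.7  107.7] F [ 4.   2.6 -5.3] gap 11.1
top tilt deg 13.17 pots X,Y: [(91, -80, np.int32(236)), (31, -92, np.int32(245)), (-29, -77, np.int32(243)), (-88, -75, np.int32(238))]
```

Emit:
arm_command(plan=[[-1,0,0,-0.002,0],[-1,0,0.0013,-0.002,0],[-1,0,0,-0.0015,0],[-1,0,0,0,0],[-1,0,0,0,0]])

```text
clock: 11.12
eef_pos: [589.9, -192.6, 113.2]
eef_rot: [-3.141, 0.001, -3.029]
wrist_force: [4.8, 1.3, -4.3]
finger_gap: 11.1
finger_force: 25.0
```

```bash
python3 -c "
from h import *
look(['top'])"
```

```text
t 11.12 tcp tray [   0.3 -225.5  113.2] F [ 4.8  1.3 -4.3] gap 11.1
top tilt deg 14.37 pots X,Y: [(90, -77, np.int32(234)), (31, -92, np.int32(244)), (-29, -74, np.int32(239)), (-88, -75, np.int32(248))]
```

Emit:
arm_command(plan=[[-1,0,0,-0.002,0],[-1,0,0.0014,-0.002,0],[-1,0,0,-0.0015,0],[-1,0,0,0,0],[-1,0,0,0,0]])

```text
clock: 11.8
eef_pos: [589.8, -191.3, 118.8]
eef_rot: [-3.141, 0.001, -3.029]
wrist_force: [5.1, 1.4, -4.6]
finger_gap: 11.2
finger_force: 25.0
```

```bash
python3 -c "
from h import *
look(['top'])"
```

```text
t 11.8 tcp tray [   0.3 -224.2  118.8] F [ 5.1  1.4 -4.6] gap 11.2
top tilt deg 16.38 pots X,Y: [(91, -20, np.int32(231)), (32, -93, np.int32(233)), (-28, -17, np.int32(228)), (-88, -76, np.int32(234))]
```

The pots at X=90 and X=-29 are sliding and the other two are holding. I'll hold this slope.

Emit:
arm_command(plan=[[-1,0,0,0,0],[-1,0,0,0,0],[-1,0,0,0,0],[-1,0,0,0,0],[-1,0,0,0,0],[-1,0,0,0,0],[-1,0,0,0,0],[-1,0,0,0,0]])

```text
clock: 12.85
eef_pos: [589.8, -191.3, 118.8]
eef_rot: [-3.141, 0.001, -3.029]
wrist_force: [4.1, 1.3, -4.0]
finger_gap: 11.0
finger_force: 25.0
```

```bash
python3 -c "
from h import *
look(save='b')"
```

```text
t 12.85 tcp tray [   0.3 -224.1  118.8] F [ 4.1  1.3 -4. ] gap 11.0
top tilt deg 15.57 pots X,Y: [(89, 101, np.int32(219)), (31, -92, np.int32(240)), (-29, 101, np.int32(222)), (-88, -76, np.int32(244))]
side tilt deg 15.45 pots X,Y: [(83, 94, np.int32(66)), (-35, 91, np.int32(70)), (23, -104, np.int32(66)), (-95, -86, np.int32(80))]
```

Emit:
arm_command(plan=[[-1,0,0,0,0],[-1,0,0,0,0],[-1,0,0,0,0]])

```text
clock: 13.32
eef_pos: [589.8, -191.3, 118.8]
eef_rot: [-3.141, 0.001, -3.029]
wrist_force: [4.8, 1.3, -4.7]
finger_gap: 11.4
finger_force: 25.0
```

Run:
```python
from h import *
look(save='c')
a=cv2.imread('pics/c_top.png')[140:255,175:350];b=cv2.imread('pics/c_side.png')[140:250,180:330]
a=cv2.resize(a,(700,300));b=cv2.resize(b,(700,300));cv2.imwrite('pics/c.png',np.vstack([a,b]))
```

```text
t 13.32 tcp tray [   0.3 -224.1  118.8] F [ 4.8  1.3 -4.7] gap 11.4
top tilt deg 15.37 pots X,Y: [(89, 101, np.int32(221)), (31, -92, np.int32(242)), (-28, 101, np.int32(229)), (-88, -75, np.int32(241))]
side tilt deg 15.67 pots X,Y: [(83, 94, np.int32(64)), (-35, 86, np.int32(70)), (23, -101, np.int32(68)), (-95, -87, np.int32(79))]
```

View pics/c.png

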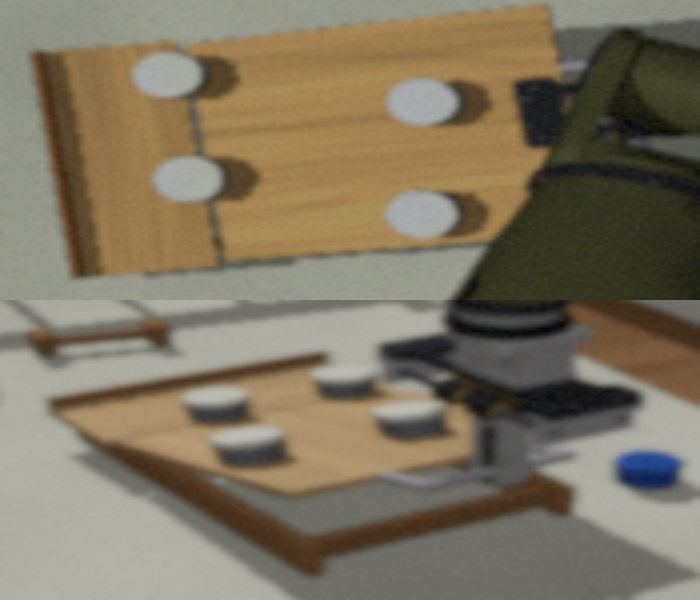

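Two pots, at tray X 89 and X -29, have slid over the hinge seam. Their centres are at tray y ~100, past the seam at 92, in the crop at about (168,75) and (188,180). The pots at X 31 and -88 stayed put. Now I lower the panel gently.

Emit:
arm_command(plan=[[-1,0,-0.0006,0.003,0],[-1,0,-0.0011,0.005,0],[-1,0,-0.0011,0.005,0],[-1,0,-0.001,0.005,0],[-1,0,-0.001,0.005,0],[-1,0,-0.0009,0.005,0],[-1,0,-0.0008,0.005,0],[-1,0,-0.0008,0.005,0],[-1,0,-0.0007,0.005,0],[-1,0,-0.0006,0.005,0],[-1,0,-0.0005,0.005,0],[-1,0,-0.0005,0.005,0],[-1,0,-0.0004,0.005,0],[-1,0,-0.0003,0.004,0],[-1,0,-0.0002,0.004,0],[-1,0,-0.0002,0.003,0],[-1,0,-0.0001,0.003,0],[-1,0,0,0.002,0],[-1,0,0,0.002,0],[-1,0,0,0,0]])

```text
clock: 15.92
eef_pos: [590.5, -201.3, 36.9]
eef_rot: [3.141, -0.001, -3.029]
wrist_force: [2.5, 5.4, -4.2]
finger_gap: 10.8
finger_force: 25.0
```

```bash
python3 -c "
from h import *
look(['top'])"
```

```text
t 15.93 tcp tray [-1.000e-01 -2.342e+02  3.690e+01] F [ 2.5  5.4 -4.2] gap 10.8
top tilt deg 0.43 pots X,Y: [(89, 98, np.int32(222)), (31, -91, np.int32(226)), (-28, 98, np.int32(229)), (-88, -74, np.int32(232))]
```

Emit:
arm_command(plan=[[-1,0,0,0.0015,0],[-1,0,0,0.0015,0],[-1,0,0,0.0015,0],[-1,0,0,0.001,0],[-1,0,0,0.0006,0],[-1,0,0,0,0],[-1,0,0,0,0]])

```text
clock: 16.85
eef_pos: [590.7, -201.3, 33.1]
eef_rot: [3.141, -0.0, -3.029]
wrist_force: [-8.9, 9.9, 18.2]
finger_gap: 11.7
finger_force: 25.0
```

```bash
python3 -c "
from h import *
look()"
```

```text
t 16.85 tcp tray [ 1.000e-01 -2.342e+02  3.310e+01] F [-8.9  9.9 18.2] gap 11.7
top tilt deg -0.73 pots X,Y: [(89, 99, np.int32(225)), (31, -91, np.int32(224)), (-29, 97, np.int32(225)), (-88, -74, np.int32(223))]
side tilt deg -0.08 pots X,Y: [(82, 90, np.int32(73)), (-33, 91, np.int32(79)), (-93, -81, np.int32(120))]
```

Emit:
arm_command(plan=[[-1,0,0,-0.001,0],[-1,0,0,-0.001,0],[-0.36,0,0,0,0],[-0.36,0,0,0,0],[-0.36,0,0,0,0],[-0.36,0,0,-0.01,0],[-0.36,0,0,-0.03,0],[-0.36,0,0,-0.04,0],[-0.36,0,0,-0.04,0],[-0.36,0,0,-0.01,0],[-0.36,0.005,0.046,0,0],[-0.36,0.005,0.047,0,0],[-0.36,0.005,0.047,0,0],[-0.36,0.005,0.047,0,0],[-0.36,0.005,0.047,0,0],[-0.36,0.004,0.045,0,0],[-0.15,0,0,0,0]])

```text
clock: 19.08
eef_pos: [529.9, 74.3, 162.9]
eef_rot: [3.141, -0.001, -3.026]
wrist_force: [-0.2, -0.7, 0.3]
finger_gap: 36.9
finger_force: 0.0
```

Emit:
arm_command(plan=[[-0.15,0,0,0,0.175],[-0.15,0,0,0,0.175],[-0.15,0,0,0,0.175],[-0.15,0,0,0,0.175],[-0.15,0,0,0,0.175],[-0.15,0,0,0,0.174],[-0.15,0,0,0,0.174],[-0.15,0,0,0,0.174],[-0.15,0,0,0,0.174],[-0.15,0,0,0,0]])

```text
clock: 20.32
eef_pos: [530.7, 71.3, 162.9]
eef_rot: [-3.141, 0.0, 1.683]
wrist_force: [-0.8, 0.2, -0.6]
finger_gap: 39.7
finger_force: 0.0
```

Run:
```python
from h import *
look(['top','wrist','side'],save='d'); print(manip.read_state()["eef_rot"])
```

```text
t 20.32 tcp tray [-29.8  43.3 162.9] F [-0.8  0.2 -0.6] gap 39.7
top tilt deg 0.57 pots X,Y: [(93, 104, np.int32(172)), (32, -90, np.int32(215)), (-91, -73, np.int32(194))]
wrist tilt deg 0.04 pots X,Y: [(-30, 97, np.int32(2434)), (87, 98, np.int32(2449)), (18, -110, np.int32(36))]
side tilt deg 0.09 pots X,Y: [(83, 92, np.int32(70)), (-33, 92, np.int32(77)), (26, -96, np.int32(97)), (-95, -81, np.int32(103))]
[-3.14124485e+00  7.21423143e-05  1.68603375e+00]
```

View pics/d_wrist.png

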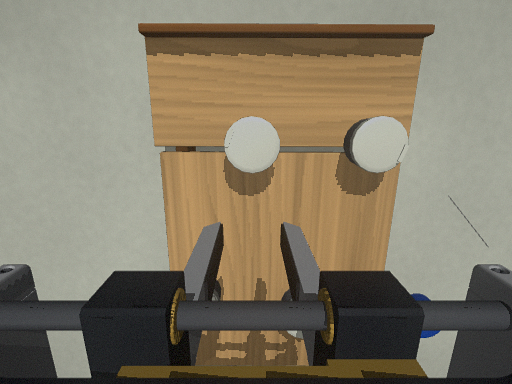

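The wrist view shows both slid pots upright on the seam at about (252,145) and (378,143). The near one is centred between the fingers, at X -30. The rim is clear, so I lower the fingers behind this pot and push.

Emit:
arm_command(plan=[[-0.15,0,0,0.025,0],[-0.15,0,0,0.035,0],[-0.15,0,0,0.025,0],[-0.15,0,0,0.012,0],[-0.15,0,0,0.003,0],[-0.15,0.012,0,0,0],[-0.15,0.008,0,0,0],[-0.15,0.004,0,0,0],[-0.15,0.004,0,0,0],[-0.15,0.005,0,0,0],[-0.15,0.006,0,0,0],[-0.15,0.006,0,0,0],[-0.15,0.006,0,0,0],[-0.15,0.006,0,0,0],[-0.15,0.006,0,0,0],[-0.15,0.006,0,0,0],[-0.15,0.006,0,0,0],[-0.15,0.006,0,0,0],[-0.15,0.004,0,0,0],[-0.15,0,0,0,0]])

```text
clock: 22.98
eef_pos: [521.2, 156.8, 63.3]
eef_rot: [3.142, -0.0, 1.683]
wrist_force: [0.0, 0.7, 1.0]
finger_gap: 40.1
finger_force: 0.0
```

Run:
```python
from h import *
look(['wrist','side'],save='e')
```

```text
t 22.98 tcp tray [-29.9 129.4  63.3] F [0.  0.7 1. ] gap 40.1
wrist tilt deg -0.01 pots X,Y: [(-30, 154, np.int32(5770)), (88, 108, np.int32(2635))]
side tilt deg 0.0 pots X,Y: [(84, 92, np.int32(69)), (-24, 147, np.int32(43)), (26, -96, np.int32(102))]
```

Emit:
arm_command(plan=[[-0.15,0.004,0,0,0],[-0.15,0.003,0,0,0],[-0.15,0.002,0,0,0],[-0.15,0.001,0,0,0],[-0.15,0,0,0,0]])

```text
clock: 23.7
eef_pos: [520.1, 166.5, 63.3]
eef_rot: [-3.142, -0.0, 1.683]
wrist_force: [0.3, 0.0, 0.3]
finger_gap: 39.7
finger_force: 0.0
```

Emit:
arm_command(plan=[[-0.15,0.001,0,0,0],[-0.15,0,0,0,0]])

```text
clock: 23.95
eef_pos: [520.0, 167.5, 63.4]
eef_rot: [3.142, -0.0, 1.683]
wrist_force: [0.1, -0.9, -0.0]
finger_gap: 40.3
finger_force: 0.1
```

Run:
```python
from h import *
look(['wrist','side','top'],save='f')
```

```text
t 23.95 tcp tray [-29.9 140.1  63.4] F [ 0.1 -0.9 -0. ] gap 40.3
wrist tilt deg -0.05 pots X,Y: [(-29, 165, np.int32(5743)), (88, 114, np.int32(1581)), (92, 77, np.int32(134))]
side tilt deg -0.03 pots X,Y: [(83, 91, np.int32(71)), (-24, 156, np.int32(43)), (24, -97, np.int32(103))]
top tilt deg -0.24 pots X,Y: [(89, 99, np.int32(228)), (31, -91, np.int32(223))]
```

Emit:
arm_command(plan=[[-0.15,0.001,0,0,0],[-0.15,0,0,0,0]])

```text
clock: 24.35
eef_pos: [519.8, 168.5, 63.3]
eef_rot: [-3.142, 0.0, 1.683]
wrist_force: [0.2, -0.3, -0.4]
finger_gap: 40.2
finger_force: 0.1
```

Emit:
arm_command(plan=[[-0.15,0.001,0,0,0],[-0.15,0,0,0,0]])

```text
clock: 24.6
eef_pos: [519.7, 169.6, 63.3]
eef_rot: [3.142, -0.0, 1.683]
wrist_force: [0.5, -0.0, -0.1]
finger_gap: 40.0
finger_force: 0.1
```

Emit:
arm_command(plan=[[-0.15,0.001,0,0,0],[-0.15,0,0,0,0]])

```text
clock: 24.85
eef_pos: [519.7, 170.2, 63.4]
eef_rot: [3.142, 0.0, 1.683]
wrist_force: [0.4, -4.5, 0.4]
finger_gap: 40.1
finger_force: 2.3
```

Emit:
arm_command(plan=[[-0.15,0.001,0,0,0],[-0.15,0,0,0,0]])

```text
clock: 25.1
eef_pos: [519.7, 170.6, 63.4]
eef_rot: [-3.142, 0.001, 1.683]
wrist_force: [1.0, -8.8, 1.3]
finger_gap: 40.2
finger_force: 5.5
```

Run:
```python
from h import *
look(['wrist'],save='g')
```

```text
t 25.1 tcp tray [-29.9 143.2  63.4] F [ 1.  -8.8  1.3] gap 40.2
wrist tilt deg -0.14 pots X,Y: [(-30, 167, np.int32(5739)), (88, 115, np.int32(1298)), (93, 79, np.int32(225))]
```

View pics/g_wrist.png

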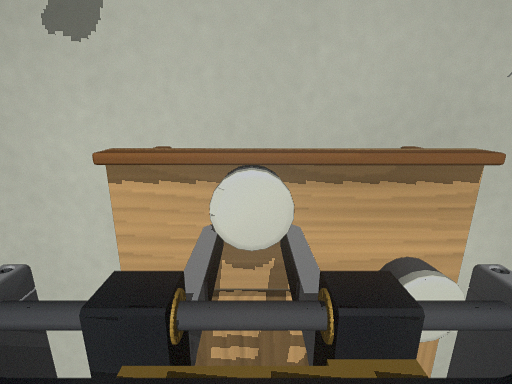

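The wrist view shows the pot at (252,208) upright against the rim, and the 9 N push reading confirms contact. I back off and go to the second pot.

Emit:
arm_command(plan=[[-0.15,-0.002,0,0,0],[-0.15,-0.005,0,0,0],[-0.15,-0.02,0,0,0],[-0.15,-0.03,0,0,0],[-0.15,-0.03,0,0,0],[-0.15,-0.014,0,0,0],[-0.15,0,0.02,0,0],[-0.15,0,0.039,0,0],[-0.15,0,0.039,0,0],[-0.15,0,0.02,0,0],[-0.15,0,0,0,0]])

```text
clock: 26.52
eef_pos: [648.3, 84.2, 62.7]
eef_rot: [-3.141, -0.0, 1.683]
wrist_force: [-0.6, -0.0, 0.4]
finger_gap: 40.0
finger_force: 0.0
```

Run:
```python
from h import *
look(['wrist','top'],save='i')
```

```text
t 26.52 tcp tray [88.6 43.3 62.7] F [-0.6 -0.   0.4] gap 40.0
wrist tilt deg 0.05 pots X,Y: [(-23, 160, np.int32(4795)), (88, 99, np.int32(6259)), (66, 52, np.int32(23)), (116, 52, np.int32(120)), (62, 52, np.int32(22))]
top tilt deg -13.2 pots X,Y: [(75, 104, np.int32(30)), (-27, 171, np.int32(191))]
```

Emit:
arm_command(plan=[[-0.15,0.012,0,0,0],[-0.15,0.008,0,0,0],[-0.15,0.004,0,0,0],[-0.15,0.004,0,0,0],[-0.15,0.005,0,0,0],[-0.15,0.006,0,0,0],[-0.15,0.006,0,0,0],[-0.15,0.006,0,0,0],[-0.15,0.006,0,0,0],[-0.15,0.006,0,0,0],[-0.15,0.006,0,0,0],[-0.15,0.006,0,0,0],[-0.15,0.006,0,0,0],[-0.15,0.005,0,0,0],[-0.15,0.004,0,0,0],[-0.15,0.003,0,0,0],[-0.15,0.002,0,0,0],[-0.15,0.001,0,0,0],[-0.15,0,0,0,0]])

```text
clock: 29.0
eef_pos: [637.4, 179.7, 63.4]
eef_rot: [3.142, -0.0, 1.683]
wrist_force: [-0.0, 0.7, -0.6]
finger_gap: 40.0
finger_force: 0.0
```

Emit:
arm_command(plan=[[-0.15,0.001,0,0,0],[-0.15,0.001,0,0,0],[-0.15,0,0,0,0]])

```text
clock: 29.38
eef_pos: [637.1, 181.7, 63.3]
eef_rot: [-3.142, -0.0, 1.683]
wrist_force: [0.8, -0.2, 0.6]
finger_gap: 39.8
finger_force: 0.1
```

Emit:
arm_command(plan=[[-0.15,0.001,0,0,0],[-0.15,0,0,0,0]])

```text
clock: 29.62
eef_pos: [637.0, 182.7, 63.4]
eef_rot: [3.142, 0.0, 1.683]
wrist_force: [0.2, 0.1, -0.8]
finger_gap: 39.7
finger_force: 0.1
```

Emit:
arm_command(plan=[[-0.15,0.001,0,0,0],[-0.15,0,0,0,0]])

```text
clock: 29.88
eef_pos: [636.9, 183.3, 63.4]
eef_rot: [-3.142, 0.001, 1.683]
wrist_force: [-0.2, -5.6, 0.5]
finger_gap: 39.9
finger_force: 2.2
```

Emit:
arm_command(plan=[[-0.15,0.0008,0,0,0],[-0.15,0,0,0,0]])

```text
clock: 30.12
eef_pos: [637.0, 183.6, 63.5]
eef_rot: [-3.142, 0.001, 1.682]
wrist_force: [-0.2, -7.7, 1.9]
finger_gap: 40.0
finger_force: 4.2
```

Emit:
arm_command(plan=[[-0.15,-0.002,0,0,0],[-0.15,-0.005,0,0,0],[-0.15,-0.02,0,0,0],[-0.15,-0.03,0,0,0],[-0.15,-0.03,0,0,0],[-0.15,0,0,-0.03,0],[-0.15,0,0,-0.06,0],[-0.15,0,0,-0.06,0],[-0.15,0,-0.05,0,0],[-0.15,0,-0.05,0,0],[-0.15,0,-0.06,0,0],[-0.15,0,-0.06,0,0],[-0.15,0,0,0,0],[-0.15,0,0,0,0]])

```text
clock: 31.88
eef_pos: [428.7, 73.0, 214.0]
eef_rot: [3.14, -0.0, 1.682]
wrist_force: [0.1, -0.4, 0.6]
finger_gap: 40.2
finger_force: 0.0
```

Run:
```python
from h import *
look(['wrist','side','top'],save='z')
a=cv2.imread('pics/z_top.png')[100:270,90:450];b=cv2.imread('pics/z_side.png')[130:250,150:340]
cv2.imwrite('pics/z.png',np.vstack([cv2.resize(a,(640,300)),cv2.resize(b,(640,300))]))
```

```text
t 31.88 tcp tray [-131.    56.1  214. ] F [ 0.1 -0.4  0.6] gap 40.2
wrist tilt deg 0.06 pots X,Y: [(-31, 166, np.int32(1999)), (87, 167, np.int32(2002)), (-97, -73, np.int32(666))]
side tilt deg -0.05 pots X,Y: [(85, 163, np.int32(67)), (-33, 160, np.int32(68)), (26, -95, np.int32(101)), (-93, -79, np.int32(114))]
top tilt deg -0.52 pots X,Y: [(90, 169, np.int32(230)), (32, -90, np.int32(228)), (-29, 168, np.int32(230)), (-88, -73, np.int32(225))]
```

View pics/z.png

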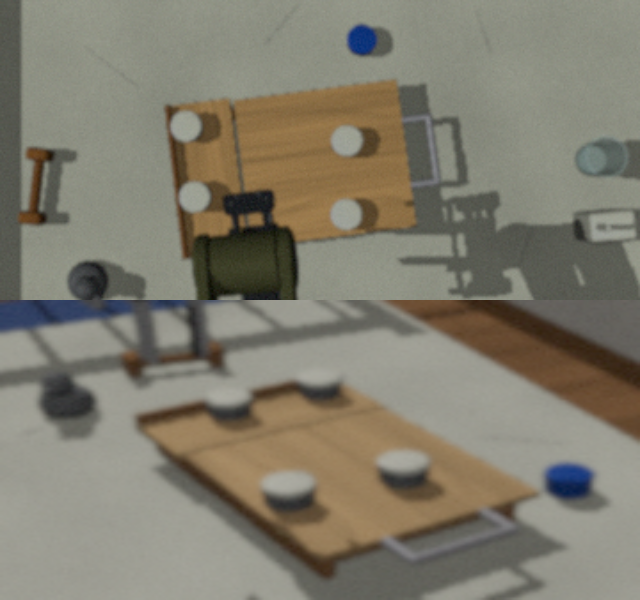

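The two slid pots are upright against the rim, at about (186,126) and (194,196) in the crop. The two that held are where they started, the panel is level and the arm touches nothing, so I hand in.

```bash
python3 -c "
from cell import ticket
print(ticket.sign_off())"
```

```text
the job is handed in; nothing more can be done
None
```

The job is handed in at 32 s of the 64 s: two pots let go at about 14° and now stand upright against the landing's rim, the other two are where they started, and the panel lies level; the sliders first stopped astride the hinge seam with their centres on the landing side, so I pushed them to the rim from there.

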